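# Tip the latch housing down into its nest and clamp it

### The arm

A 6-joint arm with a two-finger parallel gripper is mounted at the origin on the work surface. World frame = base frame: x ahead of the robot, y to its left, z up, the work surface at z = 0. Lengths are in m, angles in rad, forces in N, time in s.
With the tool pointing down it reaches from about 0.275 to 0.85 m from the base axis. Payload 19 kg.
Tool frame: the origin (TCP) lies midway between the tips of the shut fingers; the grasp point (between the pads) lies 19 mm behind it; z points along the fingers, y is the line along which they close (so a half turn about z gives the same grasp; the last joint's range is limited). The gripper opens to 85 mm and grips with 20 to 120 N. Pads are 22 mm wide; open, the fingers measure 114 mm over their backs; the gripper's body (76 mm by 85 mm) begins 54 mm behind the grasp point. The pads swing forward as they close: fully open they stand 13 mm farther back than shut.
Start: joints at [1.062, 0.15, 1.437, -0, 1.554, -0.134], TCP at [0.211, 0.535, 0.231] pointing down, gripper open.
Joint ranges: [-2.8, 2.8], [-0.68, 2.1], [0.12, 2.68], [-1.39, 4.53], [0.16, 2.79], [-2.81, 2.81]. Speed limits (rad/s): [1.89, 1.89, 2.22, 3.01, 3.01, 3.01].

### API

Orientations are given as a unit quaternion [w, x, y, z].
In Python, from cell import env gives the robot as it stands.
- The arm moves only by the tool send_rows, never from a script. Its argument "steps" is a list of rows, each a list of 5 numbers: the opening, from -1 (shut) to 1 (fully open), then the shift along the tool's x, y, z in units of 0.4 m (1.0 is 0.4 m), then the turn about the tool's z in units of 60 degrees (1.0 is 60 degrees). In form: [[fingers, x, y, z, turn], ...]. A call has exactly 10 rows; each row shifts and turns the commanded pose from where the row before left it, along the tool's axes as they then stand; what a row does not reach is not made up. A row lasts 1/8 s, in which the tool goes at most 62.5 mm and 10.7 degrees, less where a joint would pass 70% of its speed; a pose out of reach is approached as far as the arm can. A call with a number of a shift or a turn outside -1 to 1 is refused whole. A call with a gripper value outside its range is refused whole. The fingers move at their own pace and stop on an object; "squeeze" is the grip in N (left out, the last holds). Time passes only in rows, so rows that do not move let the fingers close, or fill a call up. It gives the time, the measured TCP pose, the force, the opening and the grip force at its end, in the units of the state.
- env.get_obs(): the state, without advancing time (a new reading comes with each control period).
- env.grab_frame(name): name is "scene" or "top" or "wrist"; returns the picture (400x640x3 uint8, red, green, blue); there is no depth.
- env.calibration(name): a dict with "K" (3x3 intrinsics, pixels), "camera_from_world" (4x4, takes a point from world to camera coordinates). Camera axes: x right, y down, z forward; pixel columns grow to the right and rows downward; lengths in m; the calibration is good to about 2 mm. The wrist camera is an equidistant fisheye: a pixel r from the principal point sees the ray r / f radians off the axis. A picture is of the moment at which its call begins: read the wrist's pose just before it. calibration takes no time and is no camera call; for the wrist camera it gives the pose at the moment of the call.
- env.finish_job(): hands the job in; it is judged then, once.
The state is a dict: "time": time; "qpos": joint angles; "joint_velocities": joint speeds; "joint_efforts": joint torques, N m; "tcp_pos": TCP position; "ee_rot": TCP orientation; "ft_force": force on the tool from outside, world axes, zero at the start; "ft_torque": the same for the moment, N m; "finger_gap": finger opening in m; "finger_force": force on a finger pad.
Only numpy, scipy, OpenCV 4.12 (cv2) and the standard library are available. Lean on these libraries where they do the work, as an engineer would, in place of code of your own. Each camera call takes 0.05 s, during which the arm holds its last target. There are 200 camera calls.

### The job

The latch housing standing on end in the fixture's white-sided nest is ready for its cover screws: push it over towards the clamp so that it lies flat in the nest with the four screw holes facing up. Then push the clamp's red handle over and fully down so that the clamp locks and its pad holds the housing. Nothing needs gripping: pick nothing up, and leave the other things on the bench where they are.

Things in the scene. Friction and masses are not known exactly. Their poses are not given: they have to be found in the camera images.
- fixture: Assembly fixture bolted to the bench: aluminium plate 240 (x) x 104 (y) x 12 mm. Origin on the bench surface under the plate, which spans x -116 to 124. Its x axis runs along the white-sided channel (nest) from back stop to red-handled clamp; z up. Heights are above the bench. Black nest floor at 18; white cheeks at y +-22 to +-36, top at 38; riser and clamp fill x 54 to 124.
- back_stop (a point): bottom centre, at the nest floor, of the back stop's inner face (fixture x -100). The steel stop is 8 mm thick, top at height 32.
- front_stop (a point): bottom centre, at the nest floor, of the front stop's inner face (fixture x 48). The steel stop is 6 mm thick, top at height 32.
- housing: Steel latch housing, closed box 36 (x) x 40 (y) x 90 (z) mm, 0.21 to 0.38 kg, standing in the nest within 10 mm of the back stop, top at height 108. Origin: centre of its base; z along its length (up at the start), x towards the clamp. Its -x face is black with four brass-ringed screw holes. Tipped towards the clamp it passes balance at 22 degrees, then falls by itself to lie x axis down.
- housing_mid (a point): centre of that housing's box, 45 mm along its z from its base; height 36 when it lies in the nest.
- clamp_arm (a joint): angle of the toggle clamp's hold-down arm: about 0 open (arm upright at fixture x 58 to 72, its tip 134 mm above the bench, pad reaching back to x 45), 1.54 clamped (arm level, pointing to fixture -x). Driven by the handle through a toggle linkage; stays where it is left.
- clamp_pad: sprung rubber pad, 17 mm across, at the arm's end; 3 N per mm. Clamped, it stands on the lying housing at fixture x 15 and presses with about 5 N. Origin on the arm's centre line, its face 18 mm along -z.
- handle_pivot (a point): pivot of the red handle on the arm; its x points along the handle to the grip's end. Open: at fixture x 77, height 60, handle leaning 75 degrees up from fixture +x. As the handle swings towards +x and down, the pivot rises to height 84 (same x); it ends 4 degrees below level on a firm stop.
- handle_grip (a point): middle of the red grip, on its centre line, 78 mm from the pivot. Grip: 80 long (38 to 118 mm from the pivot), 22 wide (fixture y), 15 thick. Open: fixture x 97, height 135. Closed: x 155, height 79. Pushing it takes 1 to 3 N, a few newtons more at the end; once below level it is locked over centre and stays.
- housing_b: one of two housings waiting upright on the bench beside the fixture, on its side away from the robot; same shape as housing. Leave alone.
- housing_c: the second waiting housing, as housing_b. Leave alone.
- bowl: round steel bowl of aluminium clips, 156 mm across the rim, 50 high; origin under its centre. Leave alone.
- dish: shallow round steel dish of brass screws, 124 mm across the rim, 22 high; origin under its centre. Leave alone.
- screwdriver: yellow-handled screwdriver, 170 long, lying on the bench along the fixture on its side towards the robot; x points along it to the blade. Leave alone.
- cap_box: small orange open box of black end caps, 80 x 60 x 35 high, on the bench beside the clamp, away from the robot; origin under its centre. Leave alone.
Not all that is in view belongs to the job. What is shaped like the housing but green is not meant.

How it is judged:
By the outcome, as a careful person would: the job done as asked, in the order asked, and still so for the second after the job is handed in, with the robot touching nothing.
It also fails if it takes over 45 s, if anything falls off the work surface, if the arm or the gripper's body presses on something with over 40 N, if the wrist force passes 120 N, or if a joint passes its speed limit or range.

## Working session

There is one attempt and no reset: what is moved stays moved. The work goes in short steps, Python scripts to look and compute and a tool call to move; the robot and the scene stay as the last step left them, time stands still between calls to the robot, and variables do not carry over. Pictures are saved under pics/ and viewed, at most 10 in all, crops included, and the job is handed in when it is done.

Besides the shell and the picture viewer there is one more tool, called after ">>>" as name([rows], argument=value, ...), one row to a line, values as JSON. send_rows: Moves the arm, as the interface text tells. Its arguments: {"type":"object","properties":{"steps":{"type":"array"},"squeeze":{"type":"number"}},"required":["steps"]}

```bash
mkdir -p pics; python3 - <<'E'
from cell import env
import cv2,numpy as np
for n in("scene","top"):
    cv2.imwrite(f"pics/{n}0.png",env.grab_frame(n)[:,:,::-1]); c=env.calibration(n); print(n,np.round(c["K"],1).tolist(),np.round(c["camera_from_world"],4).tolist())
o=env.get_obs();print({k:np.round(v,3).tolist() for k,v in o.items()})
E
```

```text
scene [[425.3, 0.0, 321.4], [0.0, 425.3, 198.7], [0.0, 0.0, 1.0]] [[-0.3153, 0.949, 0.0072, 0.1659], [0.5451, 0.1874, -0.8172, -0.2173], [-0.7768, -0.2537, -0.5764, 1.5824], [0.0, 0.0, 0.0, 1.0]]
top [[494.9, 0.0, 313.0], [0.0, 494.9, 198.0], [0.0, 0.0, 1.0]] [[-0.0192, -0.9998, 0.0035, 0.0058], [-0.9786, 0.0181, -0.2048, 0.5724], [0.2047, -0.0074, -0.9788, 1.2637], [0.0, 0.0, 0.0, 1.0]]
{'time': 0.1, 'qpos': [1.062, 0.151, 1.438, 0.0, 1.554, -0.134], 'joint_velocities': [0.0, -0.001, -0.003, -0.0, 0.002, 0.001], 'joint_efforts': [0.005, -71.437, -57.179, -0.0, 0.007, 0.0], 'tcp_pos': [0.21, 0.535, 0.231], 'ee_rot': [-0.0, 0.186, 0.982, -0.0], 'ft_force': [0.245, 0.158, -0.508], 'ft_torque': [-0.038, -0.03, 0.011], 'finger_force': 0.0, 'finger_gap': 0.086}
```

View pics/scene0.png

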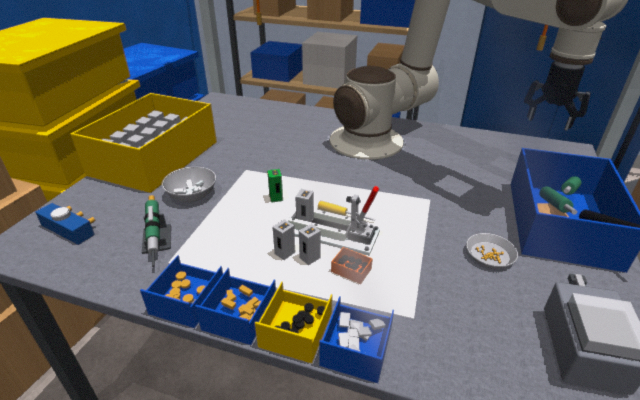

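View pics/top0.png

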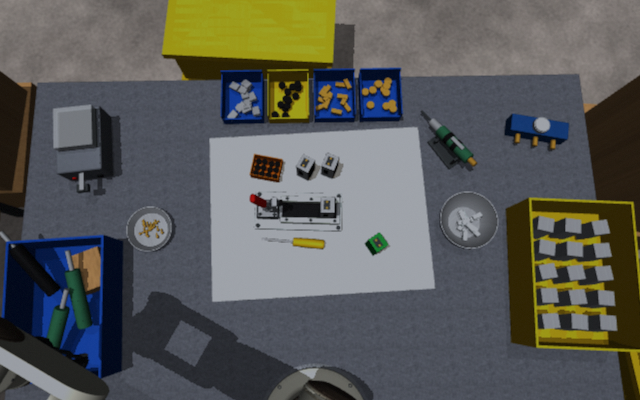

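The housing meant is the grey one in the nest, at top (327,205) and scene (304,205). The grey ones at top (306,167) and (331,165) are the waiting housings, and the green block at top (377,243) is a decoy. The red handle is at top (257,200), so fixture +x points to image left, which is about world +y. An enlarged crop will confirm this.

```bash
python3 - <<'E'
import cv2,numpy as np
a=cv2.imread("pics/top0.png")[180:240,245:355]; b=cv2.imread("pics/scene0.png")[175:255,280:390]
a=cv2.resize(a,None,fx=5,fy=5,interpolation=cv2.INTER_CUBIC)
b=cv2.resize(b,None,fx=3.5,fy=3.5,interpolation=cv2.INTER_CUBIC)
w=max(a.shape[1],b.shape[1]); f=lambda m:cv2.copyMakeBorder(m,0,0,0,w-m.shape[1],0)
cv2.imwrite("pics/crop1.png",np.vstack([f(a),f(b)]))
E
```

```text
(no output)
```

View pics/crop1.png

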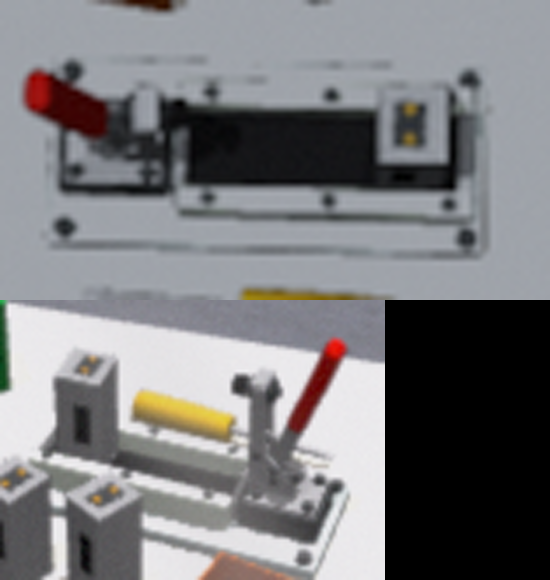

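The crop confirms it. The nest housing's top face is at crop (378-449, 84-165), at the back end of the black nest and not green. The plate screws are at crop (72,70), (65,227), (466,239), (469,79).

```bash
cat > h.py <<'E'
from cell import env
import cv2,numpy as np
def ray(n,uv,z):
    c=env.calibration(n);K=np.array(c["K"]);T=np.array(c["camera_from_world"])
    d=T[:3,:3].T@np.linalg.solve(K,[uv[0],uv[1],1]);o=-T[:3,:3].T@T[:3,3]
    return o+d*(z-o[2])/d[2]
E
python3 - <<'E'
from h import *
t=lambda u,v,z:ray("top",(245+(u+.5)/5-.5,180+(v+.5)/5-.5),z)
S=[t(*p,.013) for p in((72,70),(65,227),(466,239),(469,79))]
print(np.round(S,4)); C=np.mean(S,0); ex=(S[0]+S[1]-S[2]-S[3]);ex/=np.linalg.norm(ex); ey=np.array([-ex[1],ex[0],0])
O=C-.004*ex
print("C",C,"origin",O,"yaw",np.degrees(np.arctan2(ex[1],ex[0])))
fx=lambda p:np.round([(p-O)@ex*1e3,(p-O)@ey*1e3],1)
print("screws",[fx(s) for s in S])
print("floor",fx(t(187,150,.018)),fx(t(455,180,.018)))
print("housing top",[fx(t(*p,.108)) for p in((378,86),(449,84),(449,163),(376,165))])
print("cheek edge",fx(t(330,107,.018)),fx(t(330,215,.012)), "grip end",fx(t(40,90,.172)))
E
```

```text
[[ 0.5974  0.144   0.013 ]
 [ 0.5095  0.1476  0.013 ]
 [ 0.4988 -0.0717  0.013 ]
 [ 0.5882 -0.076   0.013 ]]
C [0.54848326 0.03598948 0.013     ] origin [0.54830243 0.03199357 0.013     ] yaw 87.40879022086921
screws [array([114.1, -44. ]), array([113.7,  44. ]), array([-105.8,   44.8]), array([-106. ,  -44.8])]
floor [48.3  0.3] [-99.   13.1]
housing top [array([-54.5, -19.3]), array([-91. , -21.3]), array([-91.7,  20. ]), array([-54.4,  22. ])]
cheek edge [-29.5 -25.9] [-31.1  33.3] grip end [111.2   0.7]
```

>>> send_rows([
  [-1,0,0,0,0.17],
  [-1,0,0,0,0.17],
  [-1,0,0,0,0.17],
  [-1,0,0,0,0.17],
  [-1,0,0,0,0.17],
  [-1,0,0,0,0.17],
  [-1,0,0,0,0.167],
  [-1,-0.1,0.06,0,0],
  [-1,-0.1,0.06,0,0],
  [-1,-0.1,0.06,0,0],
], squeeze=40)

```text
time: 1.35
tcp_pos: [0.2771, 0.4105, 0.231]
ee_rot: [0.0, 0.723, 0.69, -0.0]
ft_force: [0.2, 0.4, 0.1]
finger_gap: -0.0
finger_force: 0.0
```

```bash
cat >> h.py <<'E'
from scipy.spatial.transform import Rotation as R
O=np.array([.5483,.0320]);Y=np.radians(87.4);ex=np.array([np.cos(Y),np.sin(Y)]);ey=np.array([-ex[1],ex[0]])
def st(tx=None,ty=0,tz=None):
    o=env.get_obs();p=np.array(o["tcp_pos"]);q=o["ee_rot"];M=R.from_quat([*q[1:],q[0]]).as_matrix()
    f=[(p[:2]-O)@ex*1e3,(p[:2]-O)@ey*1e3,p[2]*1e3]
    print("t",o["time"],"fix xyz",np.round(f,1),"yaw err",round(np.degrees(np.arctan2(M[1,0],M[0,0]))-87.4,2),"F",np.round(o["ft_force"],1),"gap",o["finger_gap"])
    if tx is not None:
        d=np.array([O@[1,0]+tx/1e3*ex[0]+ty/1e3*ey[0]-p[0],O[1]+tx/1e3*ex[1]+ty/1e3*ey[1]-p[1],tz/1e3-p[2]]);print("units",np.round(M.T@d/.4,3))
E
python3 -c "
from h import *;st(-125,0,231)"
```

```text
t 1.35 fix xyz [365.8 288.1 231. ] yaw err -0.07 F [0.2 0.4 0.1] gap -2.739851206539883e-05
units [-1.226  0.722  0.   ]
```

>>> send_rows([
  [-1,-0.1,0.06,0,0],
  [-1,-0.125,0.074,0,0],
  [-1,-0.125,0.074,0,0],
  [-1,-0.125,0.074,0,0],
  [-1,-0.125,0.074,0,0],
  [-1,-0.125,0.074,0,0],
  [-1,-0.125,0.074,0,0],
  [-1,-0.125,0.074,0,0],
  [-1,-0.125,0.074,0,0],
  [-1,-0.126,0.07,0,0],
])

```text
time: 2.6
tcp_pos: [0.5427, -0.0935, 0.2311]
ee_rot: [-0.0, 0.724, 0.69, -0.0]
ft_force: [1.1, 0.3, 1.2]
finger_gap: -0.0002
finger_force: 0.0
```

```bash
python3 -c "
from h import *;st(-120,0,95)"
```

```text
t 2.6 fix xyz [-1.257e+02 -1.000e-01  2.311e+02] yaw err -0.11 F [1.1 0.3 1.2] gap -0.00020988307187170264
units [ 0.014 -0.     0.34 ]
```

>>> send_rows([
  [-1,0,0,0.05,0],
  [-1,0,0,0.075,0],
  [-1,0,0,0.075,0],
  [-1,0,0,0.075,0],
  [-1,0,0,0.05,0],
  [-1,0,0,0.02,0],
  [-1,0.015,0,0,0],
  [-1,0.015,0,0,0],
  [-1,0.015,0,0,0],
  [-1,0.015,0,0,0],
])

```text
time: 3.85
tcp_pos: [0.5435, -0.0672, 0.0937]
ee_rot: [0.0, 0.723, 0.69, 0.0]
ft_force: [0.3, -1.6, 0.6]
finger_gap: -0.0001
finger_force: 0.5
```

>>> send_rows([
  [-1,0.012,0,0,0],
  [-1,0.012,0,0,0],
  [-1,0.012,0,0,0],
  [-1,0.012,0,0,0],
  [-1,0,0,0,0],
  [-1,0,0,0,0],
  [-1,0,0,0,0],
  [-1,0,0,0,0],
  [-1,0,0,0,0],
  [-1,0,0,0,0],
])

```text
time: 5.1
tcp_pos: [0.5442, -0.0485, 0.0933]
ee_rot: [0.0, 0.724, 0.69, -0.0]
ft_force: [-0.6, -0.4, 0.3]
finger_gap: -0.0002
finger_force: 0.1
```

```bash
python3 - <<'E'
from h import *
st()
a=env.grab_frame("top")[170:250,245:355,::-1]; b=env.grab_frame("scene")[165:255,280:390,::-1]
cv2.imwrite("pics/p2.png",np.vstack([cv2.resize(m,None,fx=3.4,fy=3.4,interpolation=2) for m in(a,b)]))
E
```

```text
t 5.1 fix xyz [-80.6   0.4  93.3] yaw err -0.1 F [-0.6 -0.4  0.3] gap -0.00024221842768786813
```

View pics/p2.png

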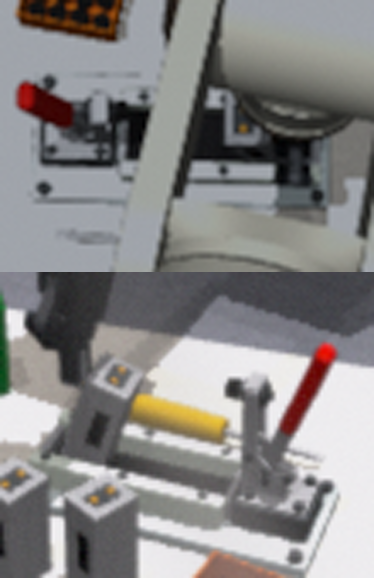

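The housing is tipping cleanly, leaning about 15° in the lower view at (105,405). I'll keep pushing past balance.

>>> send_rows([
  [-1,0.012,0,0,0],
  [-1,0.012,0,0,0],
  [-1,0.012,0,0,0],
  [-1,0.012,0,0,0],
  [-1,0,0,0,0],
  [-1,0,0,0,0],
  [-1,0,0,0,0],
  [-1,0,0,0,0],
  [-1,0,0,0,0],
  [-1,0,0,-0.1,0],
])

```text
time: 6.45
tcp_pos: [0.5438, -0.0291, 0.1313]
ee_rot: [-0.002, 0.724, 0.69, -0.002]
ft_force: [0.3, -0.6, 0.2]
finger_gap: 0.0001
finger_force: 0.0
```

```bash
python3 - <<'E'
from h import *
st()
a=env.grab_frame("top")[170:250,245:355,::-1]; b=env.grab_frame("scene")[165:255,280:390,::-1]
cv2.imwrite("pics/p3.png",np.vstack([cv2.resize(m,None,fx=3.4,fy=3.4,interpolation=2) for m in(a,b)]))
E
```

```text
t 6.45 fix xyz [-61.3   1.8 131.3] yaw err -0.1 F [ 0.3 -0.6  0.2] gap 8.466926847832212e-05
```

View pics/p3.png

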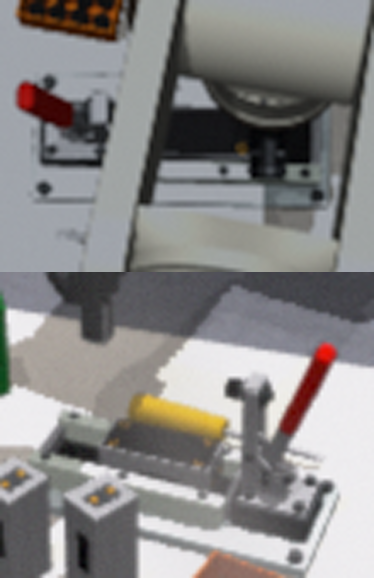

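The housing lies flat with its brass-ringed holes up (lower view, (110-215, 430-470)). Next is the handle.

>>> send_rows([
  [-1,0,0,-0.1,0],
  [-1,0,0,-0.1,0],
  [-1,0.08,0.002,0,0],
  [-1,0.08,0.002,0,0],
  [-1,0.08,0,0,0],
  [-1,0.08,0,0,0],
  [-1,0,0,0.05,0],
  [-1,0,0,0.05,0],
  [-1,0,0,0.05,0],
  [-1,0,0,0,0],
])

```text
time: 7.8
tcp_pos: [0.5521, 0.0984, 0.1519]
ee_rot: [-0.001, 0.724, 0.69, -0.001]
ft_force: [0.0, 0.2, 0.7]
finger_gap: 0.0003
finger_force: 0.0
```

```bash
python3 - <<'E'
from h import *
st()
b=env.grab_frame("scene")[165:255,280:390,::-1]
cv2.imwrite("pics/p4.png",cv2.resize(b,None,fx=4,fy=4,interpolation=2))
# corner path: TCP targets per handle angle, r=85, hw=11
for a in(75,65,55,45,35,25,15,5,-4):
    f=np.radians(a);zp=60+24*(75-a)/79
    print(a,np.round([77+85*np.cos(f)-7.5*np.sin(f)-11,zp+85*np.sin(f)+7.5*np.cos(f)],0))
E
```

```text
t 7.8 fix xyz [ 66.6  -0.8 151.9] yaw err -0.1 F [0.  0.2 0.7] gap 0.0002866917704338877
75 [ 81. 144.]
65 [ 95. 143.]
55 [109. 140.]
45 [121. 135.]
35 [131. 127.]
25 [140. 118.]
15 [146. 107.]
5 [150.  96.]
-4 [151.  86.]
```

View pics/p4.png

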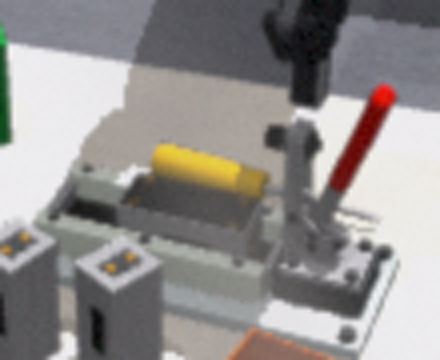

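>>> send_rows([
  [-1,0.018,0,0.005,0],
  [-1,0.018,0,0.005,0],
  [-1,0.018,0,0.005,0],
  [-1,0.018,0,0.005,0],
  [-1,0.018,0,0.005,0],
  [-1,0.018,0,0.005,0],
  [-1,0.015,0,0.006,0],
  [-1,0.015,0,0.006,0],
  [-1,0.012,0,0.01,0],
  [-1,0.012,0,0.01,0],
])

```text
time: 9.1
tcp_pos: [0.5559, 0.1635, 0.1284]
ee_rot: [0.0, 0.724, 0.69, 0.0]
ft_force: [-0.2, -0.1, 4.9]
finger_gap: -0.0001
finger_force: 2.2
```

```bash
python3 - <<'E'
from h import *
st()
b=env.grab_frame("scene")[165:255,280:390,::-1]
cv2.imwrite("pics/p5.png",cv2.resize(b,None,fx=4,fy=4,interpolation=2))
E
```

```text
t 9.1 fix xyz [131.7  -1.6 128.4] yaw err -0.1 F [-0.2 -0.1  4.9] gap -8.050165844854185e-05
```

View pics/p5.png

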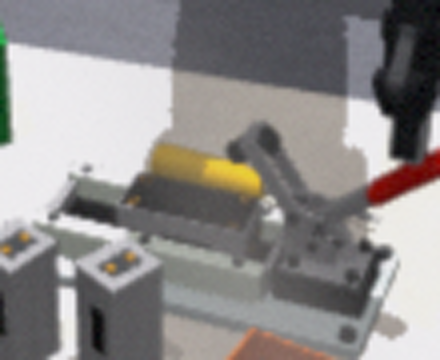

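The handle is down to about 30° and the arm is coming over. Continuing.

>>> send_rows([
  [-1,0.011,-0.002,0.013,0],
  [-1,0.011,-0.002,0.013,0],
  [-1,0.008,0,0.014,0],
  [-1,0.008,0,0.014,0],
  [-1,0.005,0,0.012,0],
  [-1,0.005,0,0.012,0],
  [-1,0.002,0,0.008,0],
  [-1,0,0,0.006,0],
  [-1,0,0,0.005,0],
  [-1,0,0,0,0],
])

```text
time: 10.4
tcp_pos: [0.5551, 0.1832, 0.0895]
ee_rot: [-0.0, 0.724, 0.69, -0.0]
ft_force: [0.2, 0.4, 0.3]
finger_gap: -0.0001
finger_force: 0.0
```

```bash
python3 -c "
from h import *;st()"
```

```text
t 10.4 fix xyz [1.514e+02 1.000e-01 8.950e+01] yaw err -0.09 F [0.2 0.4 0.3] gap -6.113245865299098e-05
```

>>> send_rows([
  [-1,0,0,0.003,0],
  [-1,0,0,0.003,0],
  [-1,0,0,0.003,0],
  [-1,0,0,0,0],
  [-1,0,0,0,0],
  [-1,0,0,0,0],
  [-1,0,0,0,0],
  [-1,0,0,0,0],
  [-1,0,0,0,0],
  [-1,0,0,0,0],
])

```text
time: 11.65
tcp_pos: [0.5553, 0.1834, 0.0865]
ee_rot: [0.0, 0.724, 0.69, 0.0]
ft_force: [-1.9, 2.2, 5.9]
finger_gap: -0.0
finger_force: 3.0
```

>>> send_rows([
  [-1,0,0,0.003,0],
  [-1,0,0,0,0],
  [-1,0,0,0,0],
  [-1,0,0,0,0],
  [-1,0,0,0,0],
  [-1,0,0,0,0],
  [-1,0,0,0,0],
  [-1,0,0,0,0],
  [-1,0,0,0,0],
  [-1,0,0,0,0],
])

```text
time: 12.9
tcp_pos: [0.5554, 0.1836, 0.0857]
ee_rot: [0.0, 0.724, 0.69, 0.001]
ft_force: [-2.6, 2.1, 11.5]
finger_gap: -0.0003
finger_force: 5.5
```

The handle is on its firm stop: force rose to 11.5 N with almost no travel. I'll retreat up and clear.

>>> send_rows([
  [-1,0,0,-0.03,0],
  [-1,0,0,-0.1,0],
  [-1,0,0,-0.13,0],
  [-1,0,0,-0.13,0],
  [-1,0.1,-0.06,0,0],
  [-1,0.12,-0.07,0,0],
  [-1,0.12,-0.07,0,0],
  [-1,0.12,-0.07,0,0],
  [-1,0.1,-0.06,0,0],
  [-1,0,0,0,0],
])

```text
time: 14.15
tcp_pos: [0.4321, 0.4154, 0.2411]
ee_rot: [-0.0, 0.722, 0.692, -0.0]
ft_force: [0.3, 0.2, 0.1]
finger_gap: -0.0
finger_force: 0.0
```

```bash
python3 - <<'E'
from h import *
st()
a=env.grab_frame("top")[150:250,245:395,::-1]; b=env.grab_frame("scene")[165:275,260:410,::-1]
cv2.imwrite("pics/p6.png",np.vstack([cv2.resize(m,None,fx=2.8,fy=2.8,interpolation=2) for m in(a,b)]))
E
```

```text
t 14.15 fix xyz [377.8 133.5 241.1] yaw err 0.11 F [0.3 0.2 0.1] gap -3.854613425457568e-05
```

View pics/p6.png

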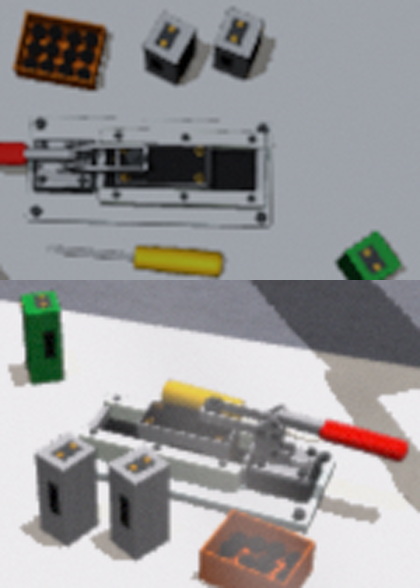

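The arm is level, with its pad on the lying housing at top view (135,155). The red handle is down just past level, and the other items are where they were.

```bash
python3 -c "
from cell import env;print(env.finish_job())"
```

```text
the job is handed in; nothing more can be done
None
```

The job is handed in: the housing lies flat in the nest with its screw holes up, the clamp is locked with its pad on the housing, and nothing else on the bench was touched.

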